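Let the green soap ball out of the dispenser

TASK

On the soap-ball dispenser, press down the blue paddle of the lever whose gate holds back the green soap ball, and keep it fully down until the ball has rolled into the red bowl; then let the lever rise again so that its gate is shut. Do it by pressing only: do not touch the soap balls or the bowl and do not pick anything up. Leave the white ball, its lever and everything else standing around as they are.

Things in the scene. Friction and masses are not known exactly. Their poses are not given: they have to be found in the camera images.
- dispenser: fixed two-lane dispenser on a wooden base 200 x 440 x 8 mm (x -40 to +160 mm). Origin on the table, midway between the lever pivots; x away from the robot (turned by its yaw), y left, z up. Lever posts at x 0, y +-110 mm, 132 mm high; each lever runs along x: blue paddle at x -105, gate (steel blade) at x +102. Lanes: troughs along y at x +100, sloping from y +-200 down to y +-45, floor 81 to 65 mm high.
- lever_left (a joint): hinge of the left lever (dispenser's +y side): 0 = at rest, paddle up, gate down; grows as the paddle is pressed, to a stop at 0.42 rad; the gate frees the ball from about 0.28. The hinge line is level, along the dispenser's y, 120 mm above the table, 105 mm from the paddle's centre. A spring brings it back to 0; pressing takes about 1.5 N at first, 3 N at the stop.
- lever_right (a joint): hinge of the right lever (dispenser's -y side): 0 = at rest, paddle up, gate down; grows as the paddle is pressed, to a stop at 0.42 rad; the gate frees the ball from about 0.28. The hinge line is level, along the dispenser's y, 120 mm above the table, 105 mm from the paddle's centre. A spring brings it back to 0; pressing takes about 1.5 N at first, 3 N at the stop.
- paddle_left (a point): centre of the top face of the left lever's blue paddle, which is 50 mm along the lever and 45 mm wide, 6 mm thick, 127 mm above the table at rest; it sinks about 43 mm and swings along with the lever. The underside is free down to the table or the 8 mm base.
- paddle_right (a point): centre of the top face of the right lever's blue paddle, which is 50 mm along the lever and 45 mm wide, 6 mm thick, 127 mm above the table at rest; it sinks about 43 mm and swings along with the lever. The underside is free down to the table or the 8 mm base.
- green_ball_center (a point): centre of the green soap ball, 36 mm across, in one of the two lanes (left or right, it varies). It waits against the outer side of that lane's gate, at y about +130 or -130 mm in the dispenser's frame, and when the gate lifts it rolls to the middle and drops into the bowl within about a second
- white_ball_center (a point): centre of the white soap ball, 36 mm across, in the other lane
- bowl: red ceramic soap bowl, 124 mm across, 45 mm high, loose on the dispenser's base under the lower ends of both lanes (x +100, y 0 in the dispenser's frame). Origin at the centre of its underside
- lota: copper-toned steel lota, 100 mm across, 100 mm high, standing right of the dispenser; origin at the centre of its underside
- mug: steel mug, 68 mm across, 75 mm high, standing between the two paddles with its handle towards the robot; origin at the centre of its underside
- comb: wide orange plastic comb, 170 x 50 x 8 mm, lying left of the dispenser; origin at the centre of its underside
- pumice: grey pumice stone, 85 x 55 x 32 mm, on the table on the robot's side of the right paddle; origin at the centre of its underside

How it is judged:
On the way, in this order (a step that is already met when the one before it is completed fails the run):
1. the lever of the green ball's gate is pressed down (value of joint any of lever_left, lever_right above 0.2 rad), for 0.05 s.
2. the green ball has rolled into the bowl (horizontal distance between green_ball_center and bowl below 0.045 m and z of green_ball_center in the frame of bowl between 0 and 0.04 m), for 0.2 s.
At the end, for the whole second after the job is handed in: the green ball lies in the red bowl (centre within 45 mm of the bowl's axis and less than 40 mm above its underside), the bowl upright and within 20 mm of its place; both levers are back up (below 0.05 rad); the white ball is still behind its gate (within 15 mm) (all of step 2 and linear speed of bowl below 0.02 m/s and distance of bowl from where it was at the start of the episode below 0.02 m and angle between bowl's own z axis and vertical below 0.1 rad and value of joint each of lever_left, lever_right below 0.05 rad and distance of white_ball_center from where it was at the start of the episode below 0.015 m); the robot touches nothing.
It fails at once if the white ball's lever is pressed (beyond 0.12 rad) ((y of white_ball_center in the frame of dispenser above 0.06 m and value of joint lever_left above 0.12 rad) or (y of white_ball_center in the frame of dispenser below -0.06 m and value of joint lever_right above 0.12 rad)).
It fails at once if a soap ball or the bowl is touched by the robot (contact force between any of the fingers, the arm and green_ball above 0.3 N or contact force between any of the fingers, the arm and white_ball above 0.3 N or contact force between any of the fingers, the arm and bowl above 0.3 N).
It fails at once if the white ball (more than 15 mm) or the bowl (more than 20 mm) is moved or lifted (distance of white_ball_center from where it was at the start of the episode above 0.015 m or distance of bowl from where it was at the start of the episode above 0.02 m).
It fails at once if one of the things standing around is moved by more than 20 mm, lifted or tipped (distance of any of lota, mug, comb, pumice from where it was at the start of the episode above 0.02 m or angle between any of lota, mug, comb, pumice's own z axis and vertical above 0.35 rad).
It also fails if it takes over 32 s, if anything falls off the work surface, if the arm or the gripper's body presses on something with over 40 N, if the wrist force passes 120 N, or if a joint passes its speed limit or range.

ROBOT

A 7-joint arm with a two-finger parallel gripper is mounted at the origin on the work surface. World frame = base frame: x ahead of the robot, y to its left, z up, the work surface at z = 0. Lengths are in m, angles in rad, forces in N, time in s.
With the tool pointing down it reaches from about 0.425 to 0.95 m from the base axis. Payload 4.7 kg.
Tool frame: the origin (TCP) lies on the centre line of the jaws, within the pads' length; the fingertips stand robot.nose_length ahead of it and the grasp point (between the pads) lies 8 mm behind it (robot.nose_length is the distance from the TCP to the fingertips, in m); z points along the fingers, x is the direction in which the jaws open and shut, and the axes are right-handed (so a half turn about z gives the same grasp; the last joint's range is limited). The gripper opens to 85 mm and grips with 20 to 120 N. Pads are 22 mm wide; open, the fingers measure 114 mm over their backs; the gripper's body (76 mm by 85 mm) begins 54 mm behind the grasp point. The pads swing forward as they close: fully open they stand 13 mm farther back than shut.
Start: joints at [-1.233, 0.469, -0.049, 1.532, 0.024, 1.141, -0.082], TCP at [0.242, 0.63, 0.214] pointing down, gripper open.
Joint ranges: [-2.59, 2.59], [-0.33, 1.99], [-1.39, 1.29], [0.1, 2.45], [-1.04, 4.18], [0.21, 1.99], [-2.66, 2.66]. Speed limits (rad/s): [2.57, 2.57, 3.14, 3.14, 3.14, 3.14, 3.14].

INTERFACE

Orientations are given as [roll, pitch, yaw] about the fixed x, y, z axes, in that order (R = Rz(yaw) Ry(pitch) Rx(roll)).
In Python, from plant import robot gives the robot as it stands. Calls block until the motion is done:
- robot.goto(position, orientation): joint-space move of the TCP to a pose.
- robot.move_straight(position, vel=0.15, attitude=None, contact_N=None): straight line of the TCP; attitude=None keeps the orientation; vel is the mean speed in m/s. With contact_N (N) it stops when the force on the tool has changed by that much, and returns True; else False.
- robot.move_joints(angles): joint-space move.
- robot.grip(opening, strength=None): opening from 0.0 (shut) to 1.0 (fully open); strength is the grip in N (None keeps the last); returns when the fingers have stopped.
- robot.sleep(seconds).
- robot.inverse_kinematics(position, orientation): joint angles nearest the present ones, or None.
- robot.sense(): the state.
- robot.grab_frame(name): name is "side" or "top"; returns a dict with "image" (384x512x3 uint8, red, green, blue), "range_z" (384x512 float32, m along the optical axis (not along the pixel's ray), 0 where there is no reading), "fx", "fy", "cx", "cy" (pixels), "R" (3x3) and "t" (3): a world point X has camera coordinates R X + t. Camera axes: x right, y down, z forward; pixel columns grow to the right and rows downward; lengths in m; the calibration is good to about 2 mm. A picture is of the moment at which its call begins.
A pose or a line that the arm cannot do raises robot.IKError and nothing moves.
- robot.close_job(): hands the job in, once; it reports no verdict.
The state is a dict: "t": time; "joint_pos": joint angles; "joint_velocities": joint speeds; "effort": joint torques, N m; "tcp_pos": TCP position; "tcp_rot": TCP orientation; "wrist_force": force on the tool from outside, world axes, zero at the start; "torque": the same for the moment, N m; "opening": opening from 0.0 (shut) to 1.0 (fully open).
Only numpy, scipy, OpenCV 4.12 (cv2) and the standard library are available. Lean on these libraries where they do the work, as an engineer would, in place of code of your own. Each camera call takes 0.05 s, during which the arm holds its last target. There are 200 camera calls.

## Working session

There is one attempt and no reset: what is moved stays moved. The work goes in short steps, each a Python script; the robot and the scene stay as the last script left them, time stands still between calls to the robot, and variables do not carry over. Pictures are saved under pics/ and viewed, about 8 in all and at most 12, crops included, and the job is handed in when it is done.

```bash
ls; mkdir -p pics; python3 - <<'E'
from plant import robot
import cv2, numpy as np, pickle
d={}
for n in("top","side"):
    f=robot.grab_frame(n); d[n]=f; cv2.imwrite(f"pics/{n}0.png",f["image"][:,:,::-1])
    print(n,f["fx"],f["cx"],f["cy"],(-f["R"].T@f["t"]).round(3), (f["range_z"]>0).mean())
pickle.dump(d,open("f0.pkl","wb"))
s=robot.sense();print(s["t"],s["tcp_pos"],s["tcp_rot"],s["opening"],robot.nose_length)
E
```

```text
pics
top 465.5482826346795 261.1996358538681 190.12227463472905 [0.338 0.033 1.128] 0.9959564208984375
side 383.66368661697663 258.9101154000146 191.7655576049073 [ 0.459 -0.707  0.568] 0.9962158203125
0.1 [0.24187205 0.62958542 0.21336078] [3.14152126e+00 1.78366761e-03 1.20401320e+00] 1.0002070551002378 0.011
```

View pics/top0.png

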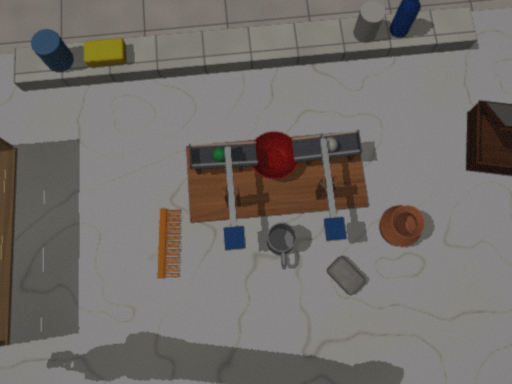

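View pics/side0.png

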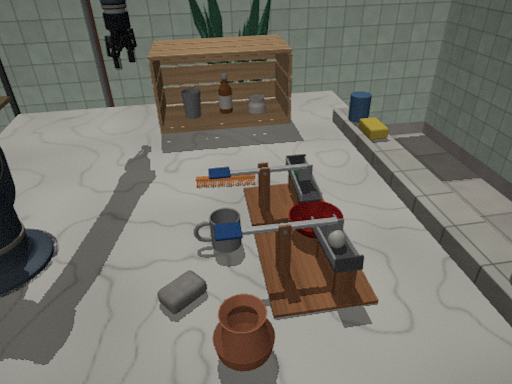

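The top view shows the green ball at about (219,154) in the left lane, and the white ball at (331,145) in the right. The left paddle is at (234,238) and the right paddle at (335,228). The mug is at (281,238), between the paddles. Next I'll turn these pixels into positions.

```bash
cat > h.py <<'E'
import cv2, numpy as np
def cast(f,u,v,z):
    d=f["R"].T@np.array([(u-f["cx"])/f["fx"],(v-f["cy"])/f["fy"],1.]); c=-f["R"].T@f["t"]
    return c+d*(z-c[2])/d[2]
def blobs(f,lo,hi,amin=20):
    m=cv2.inRange(cv2.cvtColor(f["image"],cv2.COLOR_RGB2HSV),lo,hi)
    n,l,s,c=cv2.connectedComponentsWithStats(m)
    return [(c[i],s[i,4],np.median(f["range_z"][l==i]),l==i) for i in range(1,n) if s[i,4]>=amin]
E
python3 - <<'E'
import pickle
from h import *
d=pickle.load(open("f0.pkl","rb")); C=lambda f:-f["R"].T@f["t"]
for n in d:
    f=d[n]
    for name,lo,hi,z in(("blue",(100,150,40),(125,255,255),.127),("green",(45,100,40),(85,255,255),.097),("red",(0,200,60),(4,255,255),.045)):
        for c,a,r,m in blobs(f,lo,hi):
            p=cast(f,*c,z); ray=cast(f,*c,0)-C(f); pz=C(f)+ray*(r/(f["R"]@ray)[2])
            print(n,name,c.round(1),a,"plane",p.round(3),"depth",pz.round(3), cv2.minAreaRect(np.argwhere(m)[:,::-1].astype(np.float32))[1:])
f=d["top"]
for nm,u,v in(("white",331,145),("mug",281,238)):
    r=f["range_z"][v,u];ray=cast(f,u,v,0)-C(f);print(nm,(C(f)+ray*(r/(f["R"]@ray)[2])).round(3))
E
```

```text
top blue [404.5  16.8] 632 plane [ 0.988 -0.39   0.127] depth [ 0.985 -0.388  0.131] ((17.88854217529297, 41.14365005493164), 26.56505012512207)
top blue [334.5 228.4] 368 plane [ 0.487 -0.145  0.127] depth [ 0.487 -0.145  0.127] ((20.298757553100586, 18.308683395385742), 84.2894058227539)
top blue [233.9 237.5] 374 plane [0.49  0.074 0.127] depth [0.49  0.074 0.126] ((20.55161476135254, 18.197683334350586), 84.80557250976562)
top green [218.4 153.6] 140 plane [0.694 0.094 0.097] depth [0.692 0.094 0.104] ((13.0, 10.0), 90.0)
top red [277.1 153.9] 937 plane [ 0.697 -0.046  0.045] depth [ 0.704 -0.047  0.022] ((45.20502853393555, 35.900611877441406), 77.7352294921875)
side blue [218.9 172.8] 190 plane [0.49  0.065 0.127] depth [0.49  0.066 0.126] ((9.45285415649414, 20.099750518798828), 84.2894058227539)
side blue [227.6 231.1] 409 plane [ 0.488 -0.152  0.127] depth [ 0.488 -0.151  0.126] ((16.022737503051758, 26.3569278717041), 84.5596694946289)
side green [198.5  19.3] 229 plane [0.536 2.481 0.097] depth [0.513 1.542 0.236] ((40.160926818847656, 9.170605659484863), 71.56505584716797)
side green [214.2  19.4] 323 plane [0.652 2.442 0.097] depth [0.592 1.467 0.243] ((36.0, 14.0), 90.0)
side green [256.   20.8] 424 plane [0.946 2.288 0.097] depth [0.791 1.335 0.247] ((22.822391510009766, 37.83059310913086), 7.125016689300537)
side red [313.8 210.8] 441 plane [ 0.698 -0.013  0.045] depth [0.703 0.002 0.033] ((17.983983993530273, 52.15355682373047), 85.51539611816406)
white [ 0.683 -0.167  0.111]
mug [ 0.496 -0.034  0.003]
```

Checks: the paddles are 0.219 m apart (0.220 expected) at z≈0.127, and green is 0.205 m beyond the left paddle. So the left lever is the one, its paddle is at (0.490, 0.074), and yaw is about −0.01. I'll close the gripper and hover above it.

```bash
python3 - <<'E'
from plant import robot
import cv2, numpy as np
robot.grip(0.0)
o=[np.pi,0,np.pi/2]
print(robot.inverse_kinematics([.490,.073,.22],o),robot.inverse_kinematics([.492,.073,.09],o))
robot.goto([.490,.073,.22],o)
robot.move_straight([.490,.073,.127+robot.nose_length+.015],vel=.1)
s=robot.sense();print(s["t"],s["tcp_pos"],s["wrist_force"],robot.nose_length)
f=robot.grab_frame("side"); cv2.imwrite("pics/side1.png",cv2.resize(f["image"][90:300,150:400,::-1],None,fx=3,fy=3)[:600])
E
```

```text
[-0.48957548  0.16673174  0.29204626  1.95654954 -0.05590127  1.02594237
  1.39843448] [-0.38590525  0.33950921  0.18687712  2.08088364 -0.09303695  0.72883027
  1.43081751]
3.8667 [0.49050148 0.07309869 0.15342028] [-0.27280515  0.59210246 -0.24674365] 0.011
```

View pics/side1.png

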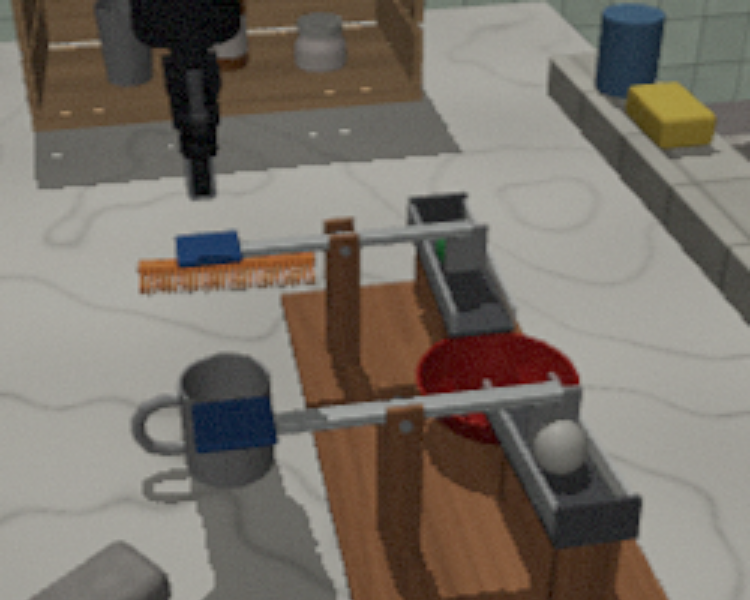

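The shut fingers are over the left paddle, with the tip at full-image pixel (217,155). The gap looks larger than 15 mm, so I'll check it by projection.

```bash
python3 - <<'E'
from plant import robot
import cv2, numpy as np
f=robot.grab_frame("side"); t=robot.grab_frame("top")
for X in([.49,.073,.142],[.49,.073,.155],[.49,.073,.127],[.49,.062,.142]):
    for g in(f,t):
        c=g["R"]@np.array(X)+g["t"]; print(X,(g["fx"]*c[0]/c[2]+g["cx"]).round(1),(g["fy"]*c[1]/c[2]+g["cy"]).round(1))
print(f["range_z"][146:176:2,216].round(3))
print("exp z",(f["R"]@np.array([.49,.062,.142])+f["t"])[2])
cv2.imwrite("pics/top1.png",cv2.resize(t["image"][130:310,170:400,::-1],None,fx=3,fy=3))
E
```

```text
[0.49, 0.073, 0.142] 218.0 165.5
[0.49, 0.073, 0.142] 234.1 236.4
[0.49, 0.073, 0.155] 217.6 160.5
[0.49, 0.073, 0.155] 233.8 235.5
[0.49, 0.073, 0.127] 218.5 171.1
[0.49, 0.073, 0.127] 234.5 237.4
[0.49, 0.062, 0.142] 218.4 167.7
[0.49, 0.062, 0.142] 239.3 235.9
[0.843 0.846 0.844 0.849 0.854 0.86  1.221 1.207 1.196 1.186 1.175 0.905
 0.896 0.887 0.88 ]
exp z 0.8731770635423128
```

View pics/top1.png

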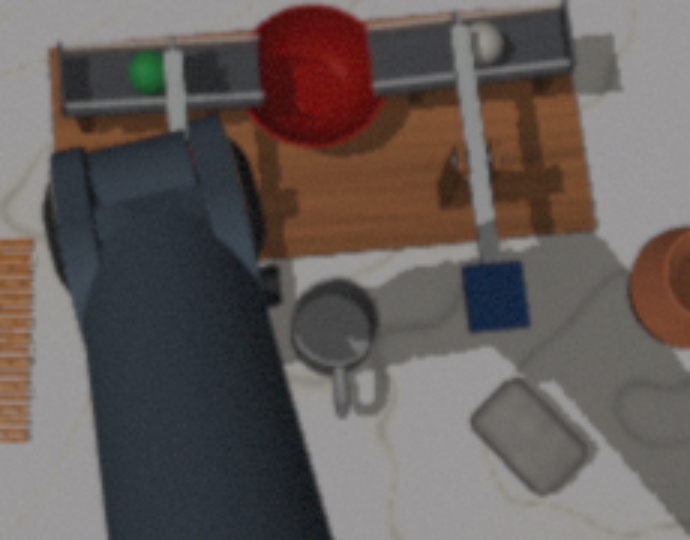

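The depth at the tip agrees: it is over the paddle centre, standing about 1–2 cm higher than the nominal nose. In the top view the green ball (147,72 in the crop) waits outside the left gate, and the arm is clear of the mug. I'll press with force detection, so the tip height doesn't matter.

```bash
python3 - <<'E'
from plant import robot
import cv2, numpy as np
from h import *
p=lambda l:print(l,(s:=robot.sense())["t"],s["tcp_pos"].round(4),s["wrist_force"].round(2),round(float(s["opening"]),2))
p("start")
print(robot.move_straight([.490,.073,.115],vel=.04,contact_N=1.2)); p("touch")
print(robot.move_straight([.494,.073,.065],vel=.04,contact_N=8)); p("stop")
for i in range(4):
    robot.sleep(.4); f=robot.grab_frame("top")
    print([(c.round(0),a) for c,a,_,_ in blobs(f,(45,100,40),(85,255,255),20)])
p("held")
cv2.imwrite("pics/top2.png",cv2.resize(f["image"][130:310,170:400,::-1],None,fx=2,fy=2))
f=robot.grab_frame("side");cv2.imwrite("pics/side2.png",cv2.resize(f["image"][90:290,150:400,::-1],None,fx=3,fy=3))
E
```

```text
start 4.0167 [0.4905 0.0731 0.1537] [ 0.28 -0.07  1.21] 0.0
False
touch 5.1167 [0.4902 0.0731 0.1152] [-0.27  0.58 -0.29] 0.0
True
stop 6.225 [0.4949 0.073  0.068 ] [-2.29  0.2   9.1 ] 0.0
[(array([277., 157.]), np.int32(138))]
[(array([270., 157.]), np.int32(147))]
[(array([270., 157.]), np.int32(146))]
[(array([270., 157.]), np.int32(144))]
held 8.025 [0.4949 0.073  0.068 ] [-2.51  0.34  7.76] 0.0
```

View pics/side2.png

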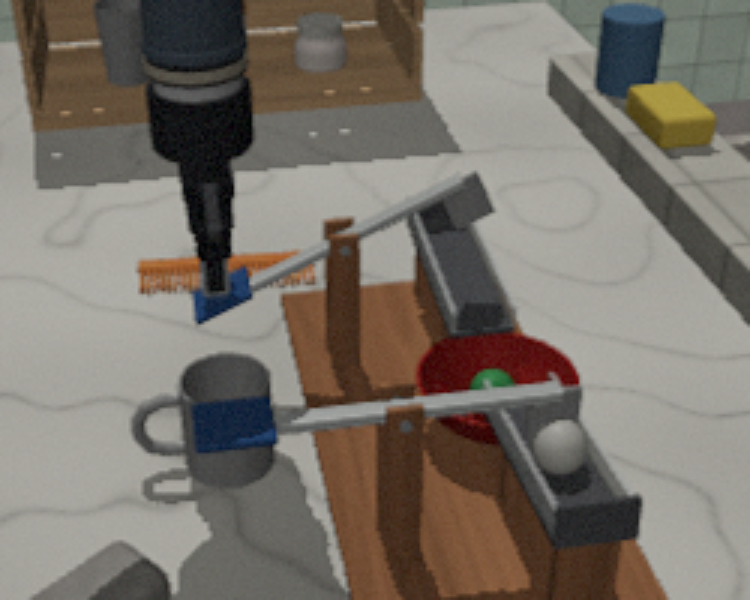

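The left lever is fully down with its gate raised, and the green ball is at rest in the bowl (490,380). The white ball hasn't moved. I'll let the lever rise slowly, back off, and check.

```bash
python3 - <<'E'
from plant import robot
import cv2, numpy as np, pickle
from h import *
robot.move_straight([.490,.073,.13],vel=.04)
robot.move_straight([.490,.073,.22],vel=.15)
robot.goto([.40,.40,.28],[np.pi,0,np.pi/2])
robot.sleep(1)
s=robot.sense();print(s["t"],s["tcp_pos"].round(3),s["wrist_force"].round(2))
t=robot.grab_frame("top");f=robot.grab_frame("side")
old=pickle.load(open("f0.pkl","rb"))
for g in(old["top"],t):
    for n,lo,hi in(("blue",(100,150,40),(125,255,255)),("green",(45,100,40),(85,255,255)),("red",(0,200,60),(4,255,255))):
        print(n,[(c.round(1),a,round(float(r),3)) for c,a,r,_ in blobs(g,lo,hi)])
g=blobs(t,(45,100,40),(85,255,255))[0][0];print("green",cast(t,*g,.025))
cv2.imwrite("pics/fin.png",np.vstack([t["image"][100:310,130:450],f["image"][100:310,130:450]])[:,:,::-1])
E
```

```text
12.8417 [0.4  0.4  0.28] [ 0.49 -0.77  0.22]
blue [(array([404.5,  16.8]), np.int32(632), 1.135), (array([334.5, 228.4]), np.int32(368), 1.012), (array([233.9, 237.5]), np.int32(374), 1.007)]
green [(array([218.4, 153.6]), np.int32(140), 1.077)]
red [(array([277.1, 153.9]), np.int32(937), 1.164)]
blue [(array([404.5,  17. ]), np.int32(643), 1.137), (array([334.5, 228.3]), np.int32(369), 1.013), (array([233.9, 237.5]), np.int32(375), 1.007)]
green [(array([269.7, 157.3]), np.int32(143), 1.139)]
red [(array([277.5, 153.3]), np.int32(807), 1.161)]
green [ 0.69598639 -0.02786465  0.025     ]
```

View pics/fin.png

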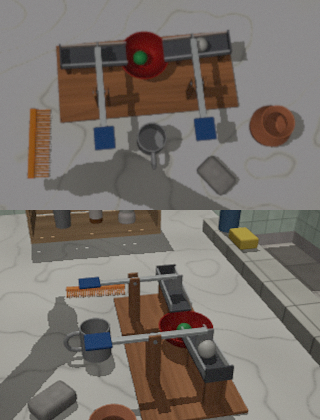

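Both levers are back up, with the paddles at the same pixels and depth as at the start. Green is in the bowl, about 1 cm from its axis, and nothing else has shifted. Handing in.

```bash
python3 -c "
from plant import robot
robot.close_job()"
```

```text
the job is handed in; nothing more can be done
```

I pressed the left lever, whose gate held the green ball, with the gripper shut. It went down to its stop (about 9 N at the wrist), and I held it about 1.8 s until the ball had rolled into the red bowl. I then raised the arm slowly so the gate shut, and backed away. The job was handed in at about 13 s of the 32 s allowed.

**Last checks:**
- **Green ball:** it was at rest in the bowl, about 1 cm from the bowl's axis.
- **Levers:** both paddles were back at their starting pixels (within 0.1) and heights (within about 1 mm).
- **Everything else:** the bowl, white ball, mug, lota, comb and pumice looked unmoved. I checked these by eye in the final pictures, except the bowl, where the red patch moved less than 1 pixel.

**Disagreement:** the shut fingertips seemed to sit about 1.5–2 cm higher than the stated nose length implies. The first, light touch move therefore ended without contact. The second move was stopped by force, so the press still reached the stop.

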